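Load the orbital shaker

ROBOT

A 7-joint arm with a two-finger parallel gripper is mounted at the origin on a cart in front of the work surface, level with it; the furniture and walls round the work are solid. World frame = base frame: x ahead of the robot, y to its left, z up, the work surface at z = 0. Lengths are in m, angles in rad, forces in N, time in s.
With the tool pointing down it reaches from about 0.35 to 0.9 m from the base axis. Payload 8.1 kg.
Tool frame: the origin (TCP) lies on the centre line of the jaws, within the pads' length; the fingertips stand robot.tip_extent ahead of it and the grasp point (between the pads) lies 3 mm ahead of it (robot.tip_extent is the distance from the TCP to the fingertips, in m); z points along the fingers, y is the line along which they close (so a half turn about z gives the same grasp; the last joint's range is limited). The gripper opens to 92 mm and grips with 3 to 60 N. Pads are 19 mm wide; open, the fingers measure 130 mm over their backs; the gripper's body (75 mm by 190 mm) begins 47 mm behind the grasp point.
Start: joints at [-1.301, 0.434, 0.025, 1.573, -0.012, 1.134, -0.075], TCP at [0.228, 0.582, 0.249] pointing down, gripper open.
Joint ranges: [-2.62, 2.62], [-0.44, 2.09], [-1.27, 1.32], [0.08, 2.57], [-1.32, 4.46], [0.12, 2], [-2.74, 2.74]. Speed limits (rad/s): [2.22, 2.22, 3.01, 3.01, 3.14, 3.14, 3.14].

INTERFACE

Orientations are given as a 3x3 rotation matrix whose columns are the frame's x, y, z axes.
In Python, from cell import readout, imaging, robot gives the robot as it stands. The module is installed in compiled form; this text tells all that it offers.
- The arm moves only by the tool apply_moves, never from a script. Its argument "targets" is a list of rows, each an object with "linear": the shift along the tool's x, y, z in m, a list of three; "twist": the turn about the tool's z in degrees; "jaw": the closure, from 0 (fully open) to 1 (shut). A call has 1 to 20 rows; each row shifts and turns the commanded pose from where the row before left it, along the tool's axes as they then stand; what a row does not reach is not made up. A row lasts 1/8 s, in which the tool goes at most 62.5 mm and 10.7 degrees, less where a joint would pass 70% of its speed; a pose out of reach is approached as far as the arm can. A call with a gripper value outside its range is refused whole. The fingers move at their own pace and stop on an object; "force" is the grip in N (left out, the last holds). Time passes only in rows, so rows that do not move let the fingers close. It gives the time, the measured TCP pose, the force, the opening and the grip force at its end, in the units of the state.
- readout.state(): the state, without advancing time (a new reading comes with each control period).
- imaging.read_camera(name): name is "scene" or "top" or "wrist"; returns the picture (480x640x3 uint8, red, green, blue); there is no depth.
- imaging.camera_params(name): a dict with "fx", "fy", "cx", "cy" (pixels), "position" and "orientation" of the camera in the world. Camera axes: x right, y up, looking along -z (the intrinsics and any distortion apply to the point x, -y, -z); pixel columns grow to the right and rows downward; lengths in m; the calibration is good to about 2 mm. The wrist camera is an equidistant fisheye: a pixel r from the principal point sees the ray r / f radians off the axis. A picture is of the moment at which its call begins: read the wrist's pose just before it. camera_params takes no time and is no camera call; for the wrist camera it gives the pose at the moment of the call.
- robot.finish_job(): hands the job in; it is judged then, once.
Trained networks look in the newest picture that a camera, given by its name, has taken for a name from the list of things; names that differ only in an ending like _2 or _b are one class to them, and where a whole thing is asked for, a point or a joint stands for the part that bears it (a point fixed in the world has none). Each returns a list of dicts, best first, with "confidence" (0 to 1); they miss things now and then, are a little off and sometimes report something else, mostly with a low value. They report only what shows in the picture. A call takes as long as a camera call.
- imaging.regions_of(camera, query): "pixels" (480x640 bool, what is visible of it) and "centre" ([column, row] in pixels, amid what is visible of it).
The state is a dict: "clock": time; "q": joint angles; "joint_velocities": joint speeds; "joint_torque": joint torques, N m; "eef_pos": TCP position; "tcp_rot": TCP orientation; "wrist_force": force on the tool from outside, world axes, zero at the start; "torque": the same for the moment, N m; "gripper_width": finger opening in m; "grip_force": force on a finger pad.
Only numpy, scipy, OpenCV 4.12 (cv2) and the standard library are available. Lean on these libraries where they do the work, as an engineer would, in place of code of your own. Each camera call takes 0.05 s, during which the arm holds its last target. There are 200 camera calls.

TASK

Load the orbital shaker for the next culture run: stand each of the three conical flasks and the square bottle upright in the one holder on the shaker's platform that is made for its size and shape, right down on the holder's base plate. Set them in without dropping them or knocking one over, and leave the dropper bottle and the petri dish where they are.

Things in the scene. Friction and masses are not known exactly. Their poses are not given: they have to be found in the camera images.
- flask_small_center (a point): the smallest conical flask (loose, about 60 g): clear plastic, round base 52 mm in diameter, 88 mm tall. Fixed ribbed grey screw cap on top, 30 mm in diameter, 22 mm high: the place to grip; 22 mm neck below it. Site on its axis, 44 mm above its underside; the cap's middle is 33 mm above the point. z points up the vessel
- flask_medium_center (a point): the middle-sized conical flask (loose, about 110 g): clear plastic, round base 68 mm in diameter, 122 mm tall. Fixed ribbed grey screw cap on top, 38 mm in diameter, 24 mm high: the place to grip; 28 mm neck below it. Site on its axis, 61 mm above its underside; the cap's middle is 49 mm above the point. z points up the vessel
- flask_large_center (a point): the largest conical flask (loose, about 180 g): clear plastic, round base 85 mm in diameter, 152 mm tall. Fixed ribbed grey screw cap on top, 43 mm in diameter, 26 mm high: the place to grip; 32 mm neck below it. Site on its axis, 76 mm above its underside; the cap's middle is 63 mm above the point. z points up the vessel
- bottle_square_center (a point): the square bottle (loose, about 140 g): clear plastic, straight-sided square body 62 x 62 mm and 90 mm high, 134 mm tall. Fixed ribbed grey screw cap on top, 38 mm in diameter, 24 mm high: the place to grip; 32 mm neck below it. Site on its axis, 67 mm above its underside; the cap's middle is 55 mm above the point. z points up the vessel; its x and y axes are square to the flat sides
- holder_small: the smallest round holder on the orbital shaker's platform: 3 mm steel base plate, four upright tines with lips flared outward, 35 mm high in all. Between the tines it is 62 mm across, for the 52 mm flask. Origin: centre of the base plate's underside, 78 mm above the table, z up; a seated vessel's underside is 3 mm above it. Neighbouring holders are 132 mm apart
- holder_medium: the middle-sized round holder on the orbital shaker's platform: 3 mm steel base plate, four upright tines with lips flared outward, 41 mm high in all. Between the tines it is 78 mm across, for the 68 mm flask. Origin: centre of the base plate's underside, 78 mm above the table, z up; a seated vessel's underside is 3 mm above it. Neighbouring holders are 132 mm apart
- holder_large: the largest round holder on the orbital shaker's platform: 3 mm steel base plate, four upright tines with lips flared outward, 47 mm high in all. Between the tines it is 95 mm across, for the 85 mm flask. Origin: centre of the base plate's underside, 78 mm above the table, z up; a seated vessel's underside is 3 mm above it. Neighbouring holders are 132 mm apart
- holder_square: the square holder on the orbital shaker's platform: 3 mm steel base plate, four upright tines with lips flared outward, 43 mm high in all. Between opposite tines it is 72 mm across, for the square bottle with its sides parallel to the tines, any way round; x and y axes square to the tines. Origin: centre of the base plate's underside, 78 mm above the table, z up; a seated vessel's underside is 3 mm above it. Neighbouring holders are 132 mm apart
- dropper_center (a point): a small dropper bottle with a rubber teat, 32 mm across and 90 mm tall, standing loose among the vessels; not to be moved. The point is half-way up
- dish_center (a point): a loose petri dish 94 mm across and 19 mm high, lying in front of the vessels; not to be moved. The point is half-way up

How it is judged:
By the outcome, as a careful person would: the job done as asked, in the order asked, and still so for the second after the job is handed in, with the robot touching nothing.
It also fails if it takes over 128 s, if anything falls off the work surface, if the arm or the gripper's body presses on something with over 40 N, if the wrist force passes 120 N, or if a joint passes its speed limit or range.

## Working session

There is one attempt and no reset: what is moved stays moved. The work goes in short steps, Python scripts to look and compute and a tool call to move; the robot and the scene stay as the last step left them, time stands still between calls to the robot, and variables do not carry over. Pictures are saved under pics/ and viewed, at most 14 in all, crops included, and the job is handed in when it is done.

Besides the shell and the picture viewer there is one more tool, called after "Request:" by a JSON object that holds its "method" and its "body". apply_moves: Moves the arm, as the interface text tells. Its arguments: {"type":"object","properties":{"targets":{"type":"array","items":{"type":"object","properties":{"linear":{"type":"array","items":{"type":"number"}},"twist":{"type":"number"},"jaw":{"type":"number"}}}},"force":{"type":"number"}},"required":["targets"]}

```bash
mkdir -p pics
cat > h.py <<'E'
import numpy as np, cv2
from cell import readout, imaging, robot
N=['flask_small_center','flask_medium_center','flask_large_center','bottle_square_center','holder_small','holder_medium','holder_large','holder_square','dropper_center','dish_center']
def ray(cam,uv,p=None):
    p=p or imaging.camera_params(cam)
    x=(uv[0]-p['cx'])/p['fx'];y=(uv[1]-p['cy'])/p['fy']
    if cam=='wrist':
        r=np.hypot(x,y);s=np.sin(r)/r if r>1e-9 else 1
        d=np.array([x*s,-y*s,-np.cos(r)])
    else: d=np.array([x,-y,-1])
    d=np.array(p['orientation']).reshape(3,3)@d
    return np.array(p['position']),d/np.linalg.norm(d)
def atz(cam,uv,z,p=None):
    o,d=ray(cam,uv,p); return o+d*(z-o[2])/d[2]
def proj(cam,X,p=None):
    p=p or imaging.camera_params(cam)
    c=np.array(p['orientation']).reshape(3,3).T@(np.array(X)-p['position'])
    c=c*[1,-1,-1]
    if cam=='wrist':
        t=np.arctan2(np.hypot(c[0],c[1]),c[2]);k=t/max(np.hypot(c[0],c[1]),1e-9)
        return np.array([p['cx']+p['fx']*c[0]*k,p['cy']+p['fy']*c[1]*k])
    return np.array([p['cx']+p['fx']*c[0]/c[2],p['cy']+p['fy']*c[1]/c[2]])
def snap(cam,f):
    im=imaging.read_camera(cam); cv2.imwrite('pics/'+f,im[:,:,::-1]); return im
E
python3 - <<'E'
from h import *
np.set_printoptions(precision=3,suppress=True)
print(robot.tip_extent,{k:v for k,v in readout.state().items()})
for c in ['scene','top']:
    snap(c,c+'0.png'); p=imaging.camera_params(c); print(c,p)
    for n in N:
        for r in imaging.regions_of(c,n)[:2]:
            m=r['pixels'];ys,xs=np.where(m)
            print(n,round(r['confidence'],2),np.round(r['centre'],1),xs.min(),xs.max(),ys.min(),ys.max())
E
```

```text
0.022 {'clock': 0.0, 'q': array([-1.301,  0.435,  0.025,  1.574, -0.012,  1.134, -0.075]), 'joint_velocities': array([-0.001, -0.001, -0.001, -0.003,  0.   ,  0.   , -0.   ]), 'joint_torque': array([ -0.001, -66.786,   0.985, -31.446,  -0.061,   0.043,   0.   ]), 'eef_pos': array([0.228, 0.582, 0.248]), 'tcp_rot': array([[-0.931,  0.364, -0.   ],
       [ 0.364,  0.931, -0.002],
       [-0.   , -0.002, -1.   ]]), 'wrist_force': array([ 0.349, -0.633, -0.445]), 'torque': array([ 0.042, -0.048, -0.027]), 'grip_force': 0.0, 'gripper_width': 0.09188841494419021}
scene {'fx': 621.5509459755699, 'fy': 621.5509459755699, 'cx': 320.8504083723107, 'cy': 230.60238626276734, 'position': array([-0.059, -0.953,  0.756]), 'orientation': array([[ 0.855,  0.288, -0.431],
       [-0.518,  0.439, -0.734],
       [-0.022,  0.851,  0.525]])}
flask_small_center 0.57 [302.7 195.3] 297 315 170 208
flask_medium_center 0.96 [341.2 202.1] 327 354 175 229
flask_large_center 0.55 [282.5 226.7] 264 301 182 255
bottle_square_center 0.67 [245.9 195.1] 229 258 164 222
holder_medium 0.73 [280.7 223.1] 263 301 182 25
[... 417 characters left out ...]
.011,  0.988, -0.155],
       [-1.   ,  0.012,  0.009],
       [ 0.01 ,  0.155,  0.988]])}
flask_small_center 0.59 [209.6 202.1] 198 227 185 213
flask_small_center 0.43 [371.8 174.3] 347 400 147 200
flask_medium_center 0.75 [273.2 189.6] 262 293 167 207
flask_large_center 0.56 [281.7 267.4] 261 301 248 289
bottle_square_center 0.64 [194.2 273.5] 170 219 251 293
holder_small 0.58 [374.4 248. ] 354 394 226 265
holder_large 0.92 [443.7 243.2] 417 474 218 272
holder_square 0.84 [370.  173.6] 347 400 147 199
holder_square 0.24 [443.8 249.3] 417 475 217 272
dropper_center 0.5 [247.2 230.1] 240 255 224 239
dish_center 0.73 [239.8 324.4] 215 262 304 351
dish_center 0.22 [210.8 201. ] 199 227 185 213
```

View pics/top0.png

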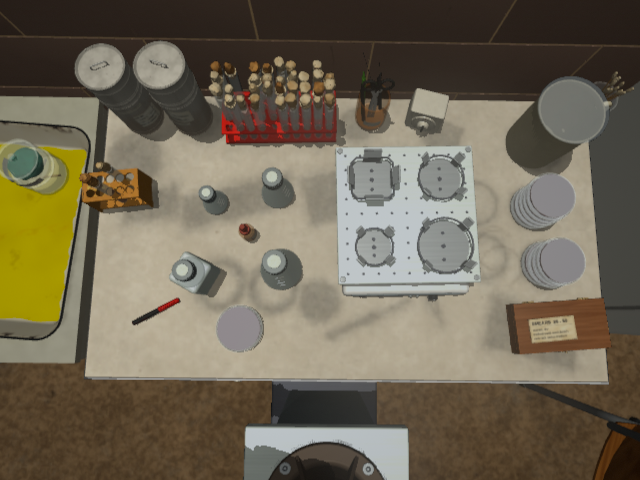

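View pics/scene0.png

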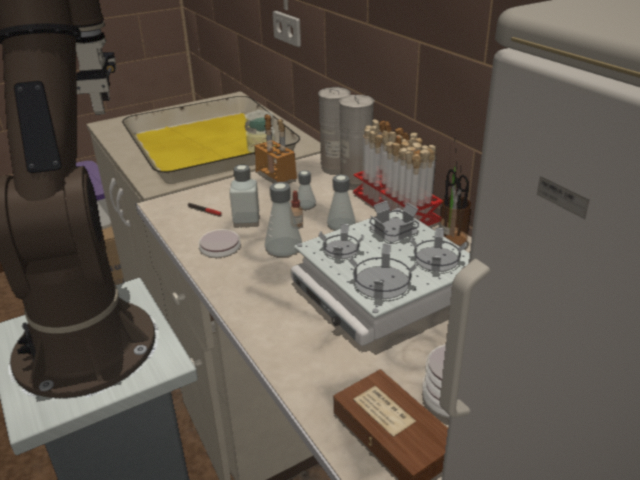

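Top view: caps at roughly small (207,193), medium (272,175), large (277,260), square (183,270); holders square (372,178), medium (441,178), small (375,247), large (445,245). The scene view agrees with this layout, and all vessels are upright. I'll refine these with zoomed crops.

Run:
```python
from h import *
np.set_printoptions(precision=3,suppress=True)
im=cv2.imread('pics/top0.png')
a=cv2.resize(im[155:300,160:310],None,fx=4,fy=4,interpolation=cv2.INTER_CUBIC)
b=cv2.resize(im[140:285,335:485],None,fx=4,fy=4,interpolation=cv2.INTER_CUBIC)
caps={'S':(207,193,.088,.015),'M':(272,175,.122,.019),'L':(277,260,.152,.0215),'Q':(183,270,.134,.019)}
for k,(u,v,z,r) in caps.items():
    R=int(r*459/(.94-z)*4)
    g=cv2.cvtColor(a,cv2.COLOR_BGR2GRAY); cx,cy=int((u-160)*4),int((v-155)*4)
    w=g[max(cy-70,0):cy+70,max(cx-70,0):cx+70]
    c=cv2.HoughCircles(cv2.GaussianBlur(w,(0,0),2),cv2.HOUGH_GRADIENT,1,200,param1=60,param2=8,minRadius=int(R*.7),maxRadius=int(R*1.1))
    if c is not None:
        x,y,rr=c[0][0]; x+=max(cx-70,0);y+=max(cy-70,0);cv2.circle(a,(int(x),int(y)),int(rr),(0,0,255),1)
        uv=((x-1.5)/4+160,(y-1.5)/4+155);print(k,uv,rr,R,atz('top',uv,z))
cv2.imwrite('pics/a.png',a);cv2.imwrite('pics/b.png',b)
for k,uv in {'q':(372,178),'m':(441,178),'s':(375,247),'l':(445,245)}.items(): print(k,atz('top',uv,.081))
```

```text
S (np.float32(205.25), np.float32(192.25)) 28.9 32 [0.593 0.236 0.088]
M (np.float32(272.0), np.float32(177.75)) 44.3 42 [0.613 0.106 0.122]
L (np.float32(273.75), np.float32(261.25)) 46.1 50 [0.456 0.095 0.152]
Q (np.float32(182.75), np.float32(269.75)) 46.4 43 [0.441 0.256 0.134]
q [ 0.627 -0.083  0.081]
m [ 0.629 -0.217  0.081]
s [ 0.493 -0.088  0.081]
l [ 0.498 -0.221  0.081]
```

View pics/a.png

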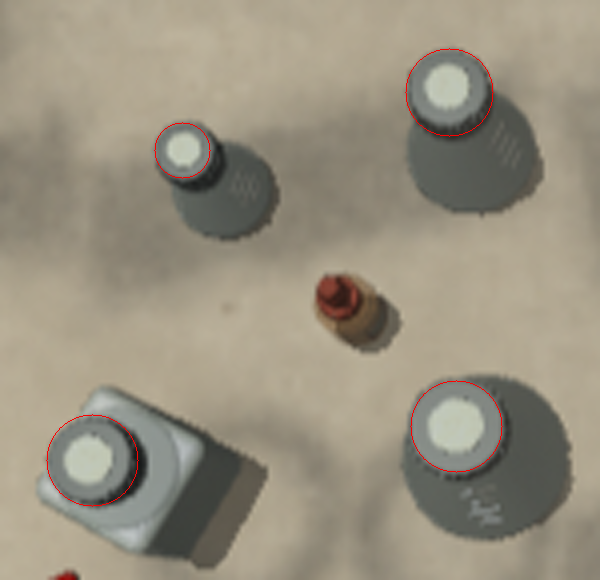

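View pics/b.png

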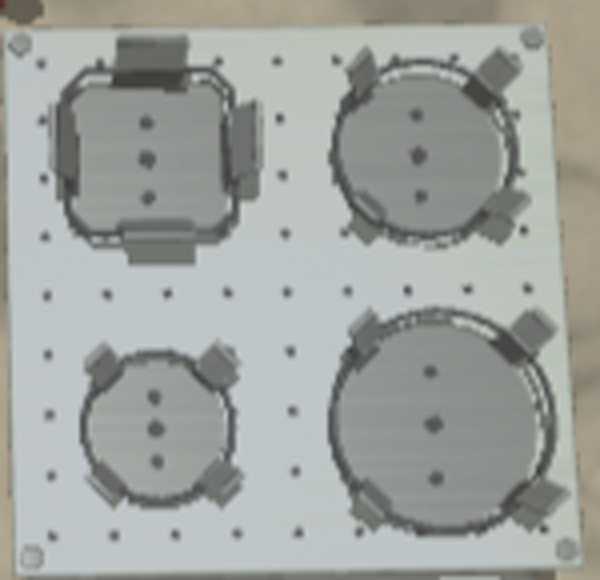

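Crop A shows the white cap discs at S(183,150), M(447,87), L(457,426) and Q(89,460). The bottle's shoulder corners are near (105,388), (205,447), (140,550) and (40,490). Crop B shows the plates' centre holes at q(147.5,159), m(418.5,156), s(155.5,429) and l(433.5,424).

Run:
```python
from h import *
np.set_printoptions(precision=4,suppress=True)
f=lambda x,y,ox,oy:((x-1.5)/4+ox,(y-1.5)/4+oy)
for k,(x,y,z) in {'S':(183,150,.088),'M':(447,87,.122),'L':(457,426,.152),'Q':(89,460,.134)}.items(): 
    P=atz('top',f(x,y,160,155),z); print(k,P,'scene cap px',proj('scene',P))
H={k:atz('top',f(x,y,335,140),.081) for k,(x,y) in {'q':(147.5,159),'m':(418.5,156),'s':(155.5,429),'l':(433.5,424)}.items()}
A=np.array([H[k][:2] for k in 'qmsl']);c=A.mean(0)
G=.066*np.array([[1,1],[1,-1],[-1,1],[-1,-1]])
U,_,V=np.linalg.svd((A-c).T@G);R=U@V
print(A);print('yaw',np.degrees(np.arctan2(R[1,0],R[0,0])),c+G@R.T)
C=[atz('top',f(x,y,160,155),.085)[:2] for x,y in [(105,388),(205,447),(140,550),(40,490)]]
print('bottle corners',np.array(C),np.mean(C,0))
for i in range(4):
    d=C[(i+1)%4]-C[i]; print(np.linalg.norm(d),np.degrees(np.arctan2(d[1],d[0]))%90)
print('rack',atz('top',(222,143),0),atz('top',(337,143),0),atz('top',(215,100),.15),'orange',atz('top',(152,205),0))
```

```text
S [0.5932 0.2356 0.088 ] scene cap px [303.296  172.1317]
M [0.6158 0.107  0.122 ] scene cap px [339.7656 177.1862]
L [0.4558 0.0949 0.152 ] scene cap px [278.7701 185.6153]
Q [0.4409 0.2576 0.134 ] scene cap px [240.4143 166.943 ]
[[ 0.6247 -0.0822]
 [ 0.628  -0.2138]
 [ 0.4927 -0.0853]
 [ 0.4967 -0.2172]]
yaw 1.507472308069156 [[ 0.6247 -0.0819]
 [ 0.6282 -0.2139]
 [ 0.4928 -0.0854]
 [ 0.4963 -0.2173]]
bottle corners [[0.4789 0.2669]
 [0.4518 0.2189]
 [0.4038 0.2465]
 [0.4309 0.2942]] [0.4414 0.2566]
0.055188181763548144 60.53870761114844
0.055396949865866824 60.11680083004069
0.05494582978246336 60.38698002497383
0.05525019106175188 60.36720833935865
rack [0.7245 0.2285 0.    ] [ 0.7281 -0.0175  0.    ] [0.7502 0.2107 0.15  ] orange [0.5869 0.3683 0.    ]
```

Request:
{"method": "apply_moves", "body": {"targets": [{"linear": [-0.0388,-0.0158,0],"jaw": 0},{"linear": [-0.0388,-0.0158,0]},{"linear": [-0.0388,-0.0158,0]},{"linear": [-0.0388,-0.0158,0]},{"linear": [-0.0388,-0.0158,0]},{"linear": [-0.0388,-0.0158,0]},{"linear": [-0.0388,-0.0158,0]},{"linear": [-0.0388,-0.0158,0]},{"linear": [-0.0388,-0.0158,0]},{"linear": [-0.0388,-0.0158,0]},{"linear": [-0.0388,-0.0158,0]},{"linear": [-0.0388,-0.0158,0]},{"linear": [0,0,0.03]},{"linear": [0,0,0.03]},{"linear": [0,0,0.03]},{"linear": [0,0,0]},{"linear": [0,0,0]}], "force": 20}}

```text
invalid input at $.targets[0]: expected keys linear, twist, jaw
```

```bash
cat >> h.py <<'E'
def plan(X,phi=None):
    s=readout.state();R=np.array(s['tcp_rot']);p=np.array(s['eef_pos'])
    cur=np.degrees(np.arctan2(R[1,1],R[0,1]))
    tw=0 if phi is None else -((phi-cur+90)%180-90)
    np.set_printoptions(precision=4,suppress=True)
    print('pos',p,'phi',round(cur,2),'tooldelta',R.T@(np.array(X)-p),'twist',round(tw,2),'z',R[:,2],'F',s['wrist_force'],'w',s['gripper_width'],'grip',s['grip_force'],'t',s['clock'])
E
python3 - <<'E'
from h import *
plan([.5932,.2356,.080])
p=imaging.camera_params('wrist');im=snap('wrist','w1.png')
print(p['fx'],p['position'])
r=imaging.regions_of('wrist','flask_small_center')
print([(x['confidence'],x['centre']) for x in r])
s=readout.state();print('cap',proj('wrist',[.5932,.2356,.088],p),'tcp',proj('wrist',s['eef_pos'],p),'base',proj('wrist',[.5932,.2356,0],p))
E
```

```text
pos [0.2277 0.5821 0.2487] phi 68.64 tooldelta [-0.4666 -0.1895  0.1687] twist 0 z [ 0.  0. -1.] F [-0.5095  0.1459 -0.3566] w 0.09146889834177731 grip 0.0 t 1.1
371.64829954431775 [0.1673 0.6056 0.3847]
[]
cap [193.8544 534.1822] tcp [319.1972 315.0133] base [205.7884 493.3408]
```

View pics/w1.png

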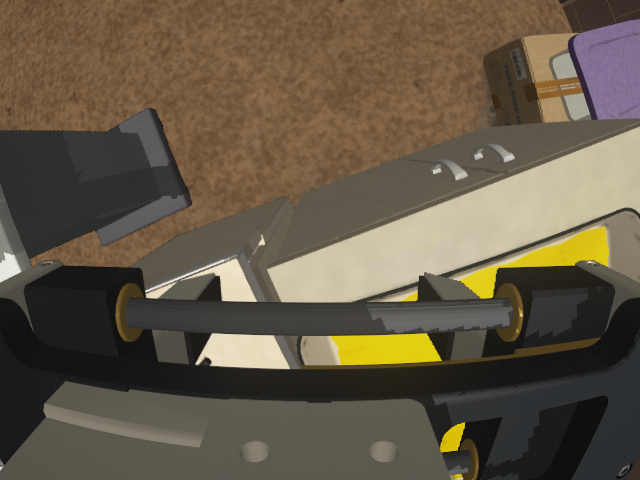

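The move was refused because every row needs all three keys. The wrist picture is therefore from the start pose, showing the fingers at (180,315) and (455,315) and the floor and cart. Resending with full rows.

Request:
{"method": "apply_moves", "body": {"targets": [{"linear": [-0.0388,-0.0158,0],"twist": 0,"jaw": 0},{"linear": [-0.0388,-0.0158,0],"twist": 0,"jaw": 0},{"linear": [-0.0388,-0.0158,0],"twist": 0,"jaw": 0},{"linear": [-0.0388,-0.0158,0],"twist": 0,"jaw": 0},{"linear": [-0.0388,-0.0158,0],"twist": 0,"jaw": 0},{"linear": [-0.0388,-0.0158,0],"twist": 0,"jaw": 0},{"linear": [-0.0388,-0.0158,0],"twist": 0,"jaw": 0},{"linear": [-0.0388,-0.0158,0],"twist": 0,"jaw": 0},{"linear": [-0.0388,-0.0158,0],"twist": 0,"jaw": 0},{"linear": [-0.0388,-0.0158,0],"twist": 0,"jaw": 0},{"linear": [-0.0388,-0.0158,0],"twist": 0,"jaw": 0},{"linear": [-0.0388,-0.0158,0],"twist": 0,"jaw": 0},{"linear": [0,0,0.03],"twist": 0,"jaw": 0},{"linear": [0,0,0.03],"twist": 0,"jaw": 0},{"linear": [0,0,0.03],"twist": 0,"jaw": 0},{"linear": [0,0,0],"twist": 0,"jaw": 0},{"linear": [0,0,0],"twist": 0,"jaw": 0}], "force": 20}}

```text
clock: 3.32
eef_pos: [0.5928, 0.2361, 0.1599]
tcp_rot: [[-0.931, 0.364, 0.001], [0.364, 0.931, 0.001], [-0.001, 0.001, -1.0]]
wrist_force: [0.3, -0.1, -0.3]
gripper_width: 0.0916
grip_force: 0.0
```

Run:
```python
from h import *
plan([.5932,.2356,.080])
p=imaging.camera_params('wrist');im=snap('wrist','w2.png')
for n in ['flask_small_center','flask_medium_center','bottle_square_center']:
    for x in imaging.regions_of('wrist',n)[:1]: print(n,x['confidence'],x['centre'])
for n,X in {'S':[.5932,.2356,.088],'M':[.6158,.107,.122],'L':[.4558,.0949,.152],'Q':[.4409,.2576,.134]}.items(): print(n,proj('wrist',X,p))
```

```text
pos [0.5928 0.2361 0.1599] phi 68.64 tooldelta [-0.0004 -0.0005  0.0799] twist 0 z [ 0.0013  0.0006 -1.    ] F [ 0.3461 -0.11   -0.3237] w 0.09164986527341688 grip 0.0 t 3.325
flask_small_center 0.86 [322.0, 241.7]
flask_medium_center 0.82 [222.4, 295.5]
bottle_square_center 0.74 [263.1, 36.2]
S [318.3368 262.7766]
M [138.8963 381.153 ]
L [-19.9479 155.5517]
Q [241.1905 -25.7138]
```

View pics/w2.png

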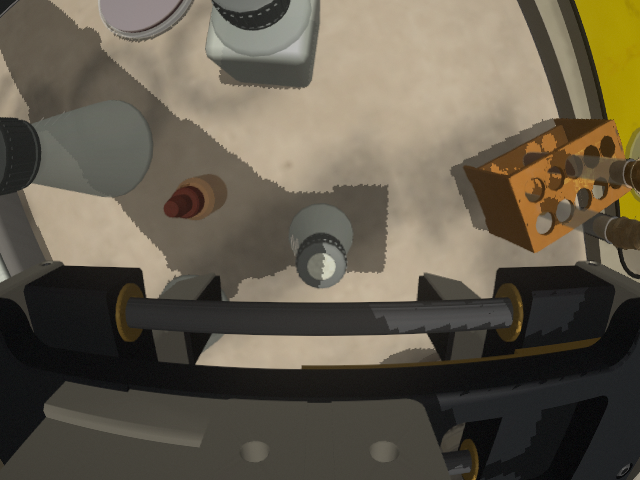

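The small flask's cap top is at (321,268), against a predicted (318,263), which is about 2 mm off and fine. The fingers straddle it, so I'll descend, grip and lift.

Request:
{"method": "apply_moves", "body": {"targets": [{"linear": [-0.001,0,0.02],"twist": 0,"jaw": 0},{"linear": [0,0,0.02],"twist": 0,"jaw": 0},{"linear": [0,0,0.02],"twist": 0,"jaw": 0},{"linear": [0,0,0.02],"twist": 0,"jaw": 0},{"linear": [0,0,0],"twist": 0,"jaw": 0},{"linear": [0,0,0],"twist": 0,"jaw": 1},{"linear": [0,0,0],"twist": 0,"jaw": 1},{"linear": [0,0,0],"twist": 0,"jaw": 1},{"linear": [0,0,0],"twist": 0,"jaw": 1},{"linear": [0,0,0],"twist": 0,"jaw": 1},{"linear": [0,0,0],"twist": 0,"jaw": 1},{"linear": [0,0,0],"twist": 0,"jaw": 1},{"linear": [0,0,0],"twist": 0,"jaw": 1}], "force": 20}}

```text
clock: 5.15
eef_pos: [0.5931, 0.2355, 0.0787]
tcp_rot: [[-0.931, 0.364, -0.0], [0.364, 0.931, 0.0], [0.0, -0.0, -1.0]]
wrist_force: [0.1, 0.2, -0.6]
gripper_width: 0.0296
grip_force: 20.0
```

Request:
{"method": "apply_moves", "body": {"targets": [{"linear": [0,0,-0.015],"twist": 0,"jaw": 1},{"linear": [0,0,-0.03],"twist": 0,"jaw": 1},{"linear": [0,0,-0.04],"twist": 0,"jaw": 1},{"linear": [0,0,-0.04],"twist": 0,"jaw": 1},{"linear": [0,0,-0.03],"twist": 0,"jaw": 1},{"linear": [0,0,-0.015],"twist": 0,"jaw": 1},{"linear": [-0.0012,-0.015,0],"twist": 0,"jaw": 1},{"linear": [-0.002,-0.0305,0],"twist": 0,"jaw": 1},{"linear": [-0.002,-0.0305,0],"twist": 0,"jaw": 1},{"linear": [-0.002,-0.0305,0],"twist": 0,"jaw": 1},{"linear": [-0.002,-0.0305,0],"twist": 0,"jaw": 1},{"linear": [-0.002,-0.0305,0],"twist": 0,"jaw": 1},{"linear": [-0.002,-0.0305,0],"twist": 0,"jaw": 1},{"linear": [-0.002,-0.0305,0],"twist": 0,"jaw": 1},{"linear": [-0.002,-0.0305,0],"twist": 0,"jaw": 1},{"linear": [-0.002,-0.0305,0],"twist": 0,"jaw": 1},{"linear": [-0.002,-0.0305,0],"twist": 0,"jaw": 1},{"linear": [-0.002,-0.0153,0],"twist": 0,"jaw": 1},{"linear": [0,0,0],"twist": 0,"jaw": 1},{"linear": [0,0,0],"twist": 0,"jaw": 1}]}}

```text
clock: 7.65
eef_pos: [0.4928, -0.084, 0.2484]
tcp_rot: [[-0.932, 0.363, -0.0], [0.363, 0.932, 0.001], [0.001, 0.0, -1.0]]
wrist_force: [-0.1, 0.3, -0.6]
gripper_width: 0.0295
grip_force: 20.0
```

Run:
```python
from h import *
plan([.4928,-.0854,.163])
p=imaging.camera_params('wrist');im=snap('wrist','w3.png')
for n,X in {'q':[.6247,-.0819,.081],'m':[.6282,-.2139,.081],'s':[.4928,-.0854,.081],'l':[.4963,-.2173,.081],'bot':[.4928,-.084,.17]}.items(): print(n,proj('wrist',X,p))
a=snap('top','t3.png');b=cv2.resize(a[140:285,335:485],None,fx=4,fy=4,interpolation=cv2.INTER_CUBIC);cv2.imwrite('pics/t3c.png',b[:,:,::-1])
```

```text
pos [ 0.4928 -0.084   0.2484] phi 68.71 tooldelta [-0.0006 -0.0013  0.0854] twist 0 z [-0.0004  0.0005 -1.    ] F [-0.1111  0.3434 -0.6023] w 0.029535409022444056 grip 19.9999737739563 t 7.65
q [371.4593 354.3077]
m [248.526 395.423]
s [317.4015 228.6466]
l [184.2465 284.1977]
bot [319.0736 258.9058]
```

View pics/w3.png

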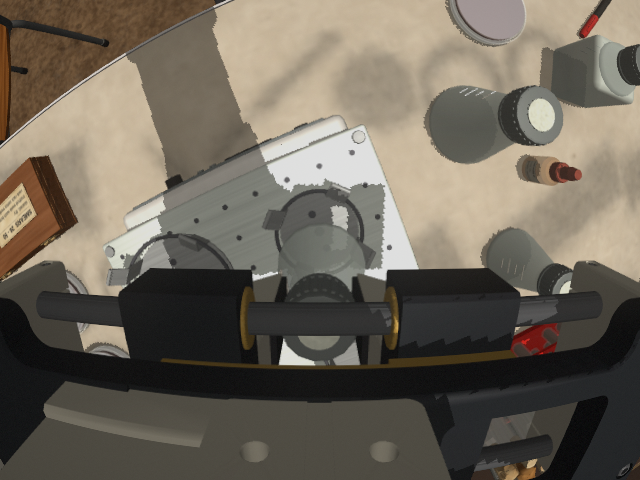

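The wrist picture shows the flask centred at about column 322 over the small holder ring, whose centre is about (319,229) against a predicted (317,229). The alignment is good, so I'll lower it.

Request:
{"method": "apply_moves", "body": {"targets": [{"linear": [-0.0006,-0.0014,0.01],"twist": 0,"jaw": 1},{"linear": [0,0,0.02],"twist": 0,"jaw": 1},{"linear": [0,0,0.015],"twist": 0,"jaw": 1},{"linear": [0,0,0.01],"twist": 0,"jaw": 1},{"linear": [0,0,0.01],"twist": 0,"jaw": 1},{"linear": [0,0,0.01],"twist": 0,"jaw": 1},{"linear": [0,0,0.007],"twist": 0,"jaw": 1},{"linear": [0,0,0.003],"twist": 0,"jaw": 1},{"linear": [0,0,0.001],"twist": 0,"jaw": 1},{"linear": [0,0,0.001],"twist": 0,"jaw": 1},{"linear": [0,0,0.0],"twist": 0,"jaw": 1},{"linear": [0,0,0],"twist": 0,"jaw": 1}]}}

```text
clock: 9.25
eef_pos: [0.4927, -0.0867, 0.1619]
tcp_rot: [[-0.931, 0.364, 0.0], [0.364, 0.931, 0.0], [-0.0, 0.0, -1.0]]
wrist_force: [1.2, 0.2, -0.4]
gripper_width: 0.0295
grip_force: 20.0
```

Request:
{"method": "apply_moves", "body": {"targets": [{"linear": [0,0.0008,0.001],"twist": 0,"jaw": 1},{"linear": [0,0,0.001],"twist": 0,"jaw": 1},{"linear": [0,0,0],"twist": 0,"jaw": 1}]}}

```text
clock: 9.62
eef_pos: [0.4929, -0.0859, 0.1596]
tcp_rot: [[-0.931, 0.364, -0.0], [0.364, 0.931, 0.0], [0.0, 0.0, -1.0]]
wrist_force: [-0.1, -0.4, -0.2]
gripper_width: 0.029
grip_force: 20.0
```

Request:
{"method": "apply_moves", "body": {"targets": [{"linear": [0,0,0.0008],"twist": 0,"jaw": 1},{"linear": [0,0,0],"twist": 0,"jaw": 1}]}}

```text
clock: 9.88
eef_pos: [0.4934, -0.086, 0.1595]
tcp_rot: [[-0.931, 0.364, 0.001], [0.364, 0.931, 0.0], [-0.001, 0.0, -1.0]]
wrist_force: [-1.0, 0.6, 5.6]
gripper_width: 0.0297
grip_force: 20.0
```

Request:
{"method": "apply_moves", "body": {"targets": [{"linear": [0,0,0],"twist": 0,"jaw": 0.3},{"linear": [0,0,0],"twist": 0,"jaw": 0.3},{"linear": [0,0,0],"twist": 0,"jaw": 0.3},{"linear": [0,0,0],"twist": 0,"jaw": 0.3},{"linear": [0,0,-0.02],"twist": 0,"jaw": 0.3},{"linear": [0,0,-0.04],"twist": 0,"jaw": 0.3},{"linear": [0,0,-0.04],"twist": 0,"jaw": 0.2},{"linear": [0,0,-0.02],"twist": 0,"jaw": 0},{"linear": [0.0193,0.0334,0],"twist": 0,"jaw": 0},{"linear": [0.0193,0.0334,0],"twist": 0,"jaw": 0},{"linear": [0.0193,0.0334,0],"twist": 0,"jaw": 0},{"linear": [0.0193,0.0334,0],"twist": 0,"jaw": 0},{"linear": [0.0193,0.0334,0],"twist": 0,"jaw": 0},{"linear": [0.0193,0.0334,0],"twist": 0,"jaw": 0},{"linear": [0.0193,0.0334,0],"twist": 0,"jaw": 0},{"linear": [0.0193,0.0334,0],"twist": 0,"jaw": 0},{"linear": [0.0193,0.0334,0],"twist": 0,"jaw": 0},{"linear": [0,0,0.03],"twist": 0,"jaw": 0},{"linear": [0,0,0.03],"twist": 0,"jaw": 0},{"linear": [0,0,0],"twist": 0,"jaw": 0}]}}

```text
clock: 12.38
eef_pos: [0.4394, 0.2564, 0.2172]
tcp_rot: [[-0.931, 0.364, -0.004], [0.364, 0.931, -0.003], [0.002, -0.004, -1.0]]
wrist_force: [0.2, -1.4, -0.7]
gripper_width: 0.0913
grip_force: 0.0
```

Run:
```python
from h import *
plan([.4409,.2576,.125])
a=snap('top','t4.png');b=cv2.resize(a[140:285,335:485],None,fx=4,fy=4,interpolation=cv2.INTER_CUBIC);cv2.imwrite('pics/t4c.png',b[:,:,::-1])
print('seated S cap',proj('top',[.4928,-.0854,.169]),(proj('top',[.4928,-.0854,.169])-[335,140])*4+1.5)
```

```text
pos [0.4394 0.2564 0.2172] phi 68.64 tooldelta [-0.0012  0.002   0.0922] twist 0 z [-0.0035 -0.0026 -1.    ] F [ 0.1605 -1.3632 -0.6683] w 0.09134294206061565 grip 0.0 t 12.375
seated S cap [379.44   239.6923] [179.2598 400.2693]
```

View pics/t4c.png

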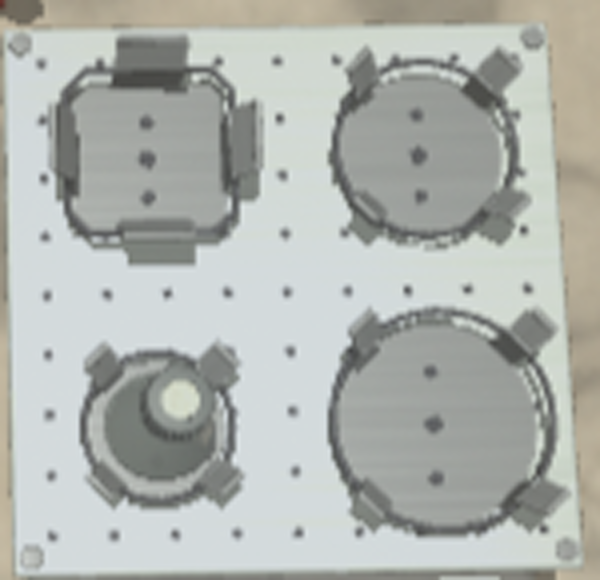

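The small flask sits in the small holder with its cap at (181,398), against a predicted (179,400). Next is the square bottle.

Request:
{"method": "apply_moves", "body": {"targets": [{"linear": [0,0,0.02],"twist": 0,"jaw": 0},{"linear": [0,0,0.025],"twist": 0,"jaw": 0},{"linear": [0,0,0.025],"twist": 0,"jaw": 0},{"linear": [0,0,0.015],"twist": 0,"jaw": 0},{"linear": [0,0,0.008],"twist": 0,"jaw": 0},{"linear": [0,0,0],"twist": 0,"jaw": 0},{"linear": [0,0,0],"twist": 0,"jaw": 1},{"linear": [0,0,0],"twist": 0,"jaw": 1},{"linear": [0,0,0],"twist": 0,"jaw": 1},{"linear": [0,0,0],"twist": 0,"jaw": 1},{"linear": [0,0,0],"twist": 0,"jaw": 1},{"linear": [0,0,0],"twist": 0,"jaw": 1},{"linear": [0,0,0],"twist": 0,"jaw": 1}], "force": 25}}

```text
clock: 14.05
eef_pos: [0.4407, 0.2573, 0.1259]
tcp_rot: [[-0.931, 0.364, -0.0], [0.364, 0.931, 0.0], [0.0, 0.0, -1.0]]
wrist_force: [-0.3, -0.5, 0.6]
gripper_width: 0.0376
grip_force: 25.0
```

Request:
{"method": "apply_moves", "body": {"targets": [{"linear": [0,0,-0.02],"twist": 0,"jaw": 1},{"linear": [0,0,-0.04],"twist": 0,"jaw": 1},{"linear": [0,0,-0.04],"twist": 0,"jaw": 1},{"linear": [0,0,-0.04],"twist": 0,"jaw": 1},{"linear": [0,0,-0.04],"twist": 0,"jaw": 1},{"linear": [0,0,-0.02],"twist": 0,"jaw": 1},{"linear": [-0.0123,-0.0104,0],"twist": 0,"jaw": 1},{"linear": [-0.0246,-0.0207,0],"twist": 0,"jaw": 1},{"linear": [-0.0246,-0.0207,0],"twist": 0,"jaw": 1},{"linear": [-0.0246,-0.0207,0],"twist": 0,"jaw": 1},{"linear": [-0.0246,-0.0207,0],"twist": 0,"jaw": 1},{"linear": [-0.0246,-0.0207,0],"twist": 0,"jaw": 1},{"linear": [-0.0246,-0.0207,0],"twist": 0,"jaw": 1},{"linear": [-0.0246,-0.0207,0],"twist": 0,"jaw": 1},{"linear": [-0.0246,-0.0207,0],"twist": 0,"jaw": 1},{"linear": [-0.0246,-0.0207,0],"twist": 0,"jaw": 1},{"linear": [-0.0246,-0.0207,0],"twist": 0,"jaw": 1},{"linear": [-0.0246,-0.0207,0],"twist": 0,"jaw": 1},{"linear": [-0.0123,-0.0104,0],"twist": 0,"jaw": 1},{"linear": [0,0,0],"twist": 0,"jaw": 1}]}}

```text
clock: 16.55
eef_pos: [0.6247, -0.0832, 0.3247]
tcp_rot: [[-0.93, 0.366, -0.002], [0.366, 0.93, -0.0], [0.002, -0.001, -1.0]]
wrist_force: [-0.5, 0.1, -1.7]
gripper_width: 0.0371
grip_force: 25.0
```

Request:
{"method": "apply_moves", "body": {"targets": [{"linear": [0,0,0.01],"twist": -6,"jaw": 1},{"linear": [0,0,0.01],"twist": -6,"jaw": 1},{"linear": [0,0,0.01],"twist": -6,"jaw": 1},{"linear": [0,0,0.01],"twist": -6,"jaw": 1},{"linear": [0,0,0.01],"twist": -7.1,"jaw": 1},{"linear": [0,0,0],"twist": 0,"jaw": 1},{"linear": [0,0,0],"twist": 0,"jaw": 1},{"linear": [0,0,0],"twist": 0,"jaw": 1}]}}

```text
clock: 17.55
eef_pos: [0.6252, -0.0814, 0.2764]
tcp_rot: [[-0.986, -0.168, 0.001], [-0.168, 0.986, 0.0], [-0.001, -0.0, -1.0]]
wrist_force: [1.0, 0.2, -1.1]
gripper_width: 0.0375
grip_force: 25.0
```

Run:
```python
from h import *
plan([.6247,-.0819,.207],99.75)
p=imaging.camera_params('wrist');im=snap('wrist','w5.png')
for n,X in {'q':[.6247,-.0819,.081],'m':[.6282,-.2139,.081]}.items(): print(n,proj('wrist',X,p))
s=readout.state();e=np.array(s['eef_pos']);zb=e[2]-.1259
y=np.radians(1.5)
for z,nm in((zb,'bottom'),(zb+.085,'shoulder'),(.081,'plate')):
    c=e if nm!='plate' else np.array([.6247,-.0819])
    h=.031 if nm!='plate' else .036
    print(nm,[np.round(proj('wrist',[c[0]+h*(a*np.cos(y)-b*np.sin(y)),c[1]+h*(a*np.sin(y)+b*np.cos(y)),z],p)).astype(int).tolist() for a,b in((1,1),(1,-1),(-1,-1),(-1,1))])
```

```text
pos [ 0.6252 -0.0814  0.2764] phi 99.67 tooldelta [ 0.0007 -0.0004  0.0694] twist -0.08 z [ 0.0008  0.0001 -1.    ] F [ 1.0308  0.2474 -1.1437] w 0.03745703649429228 grip 24.99971330165863 t 17.55
q [319.0275 220.7983]
m [180.3282 202.3424]
bottom [[354, 285], [273, 274], [282, 192], [368, 204]]
shoulder [[368, 340], [254, 326], [265, 212], [391, 230]]
plate [[352, 264], [275, 253], [285, 176], [364, 188]]
```

View pics/w5.png

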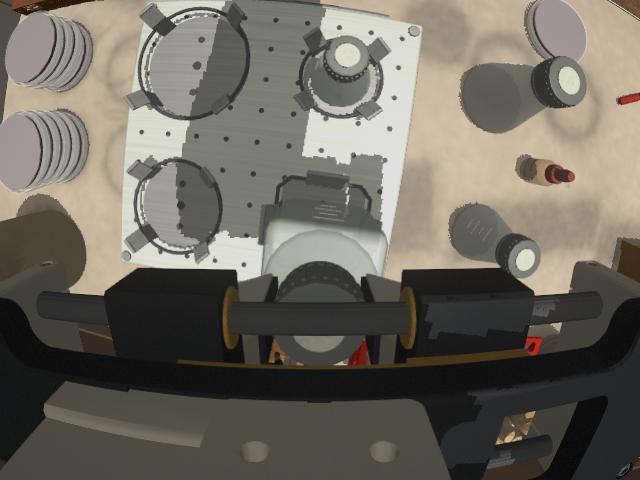

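The bottle's front shoulder edge runs (272,215) to (388,232), parallel to the holder and matching the predicted (265,212) to (391,230). It is centred, so I'll lower it.

Request:
{"method": "apply_moves", "body": {"targets": [{"linear": [0.0006,-0.0004,0.01],"twist": 0,"jaw": 1},{"linear": [0,0,0.014],"twist": 0,"jaw": 1},{"linear": [0,0,0.01],"twist": 0,"jaw": 1},{"linear": [0,0,0.01],"twist": 0,"jaw": 1},{"linear": [0,0,0.01],"twist": 0,"jaw": 1},{"linear": [0,0,0.007],"twist": 0,"jaw": 1},{"linear": [0,0,0.004],"twist": 0,"jaw": 1},{"linear": [0,0,0.002],"twist": 0,"jaw": 1},{"linear": [0,0,0.001],"twist": 0,"jaw": 1},{"linear": [0,0,0.0007],"twist": 0,"jaw": 1},{"linear": [0,0,0.0007],"twist": 0,"jaw": 1},{"linear": [0,0,0],"twist": 0,"jaw": 1},{"linear": [0,0,0],"twist": 0,"jaw": 1}]}}

```text
clock: 19.23
eef_pos: [0.6248, -0.0822, 0.2069]
tcp_rot: [[-0.986, -0.169, 0.001], [-0.169, 0.986, 0.0], [-0.001, -0.0, -1.0]]
wrist_force: [-1.2, 1.0, 2.2]
gripper_width: 0.0376
grip_force: 25.0
```

Request:
{"method": "apply_moves", "body": {"targets": [{"linear": [0,0,0],"twist": 0,"jaw": 0.25},{"linear": [0,0,0],"twist": 0,"jaw": 0.25},{"linear": [0,0,0],"twist": 0,"jaw": 0.25},{"linear": [0,0,0],"twist": 0,"jaw": 0.25},{"linear": [0,0,-0.02],"twist": 0,"jaw": 0.25},{"linear": [0,0,-0.04],"twist": 0,"jaw": 0.2},{"linear": [0,0,-0.03],"twist": 0,"jaw": 0},{"linear": [-0.0038,0.0313,0],"twist": 0,"jaw": 0},{"linear": [-0.0038,0.0313,0],"twist": 0,"jaw": 0},{"linear": [-0.0038,0.0314,0],"twist": 0,"jaw": 0},{"linear": [-0.0039,0.0314,0],"twist": 0,"jaw": 0},{"linear": [-0.0039,0.0314,0],"twist": 0,"jaw": 0},{"linear": [-0.0039,0.0314,0],"twist": 0,"jaw": 0},{"linear": [0,0,0.03],"twist": 0,"jaw": 0},{"linear": [0,0,0.04],"twist": 0,"jaw": 0},{"linear": [0,0,0.03],"twist": 0,"jaw": 0},{"linear": [0,0,0],"twist": 0,"jaw": 0},{"linear": [0,0,0],"twist": 0,"jaw": 0}]}}

```text
clock: 21.48
eef_pos: [0.6162, 0.1073, 0.1979]
tcp_rot: [[-0.986, -0.169, 0.002], [-0.169, 0.986, 0.0], [-0.002, 0.0, -1.0]]
wrist_force: [0.3, -0.1, -0.4]
gripper_width: 0.0916
grip_force: 0.0
```

Run:
```python
from h import *
plan([.6158,.107,.113])
a=snap('top','t6.png');b=cv2.resize(a[140:285,335:485],None,fx=4,fy=4,interpolation=cv2.INTER_CUBIC);cv2.imwrite('pics/t6c.png',b[:,:,::-1])
print('seated Q cap',(proj('top',[.6247,-.0819,.215])-[335,140])*4+1.5)
```

```text
pos [0.6162 0.1073 0.1979] phi 99.73 tooldelta [ 0.0006 -0.0002  0.0849] twist 0 z [ 0.0016  0.0004 -1.    ] F [ 0.3201 -0.0658 -0.3569] w 0.09161419238145765 grip 0.0 t 21.475
seated Q cap [182.4483  66.8594]
```

View pics/t6c.png

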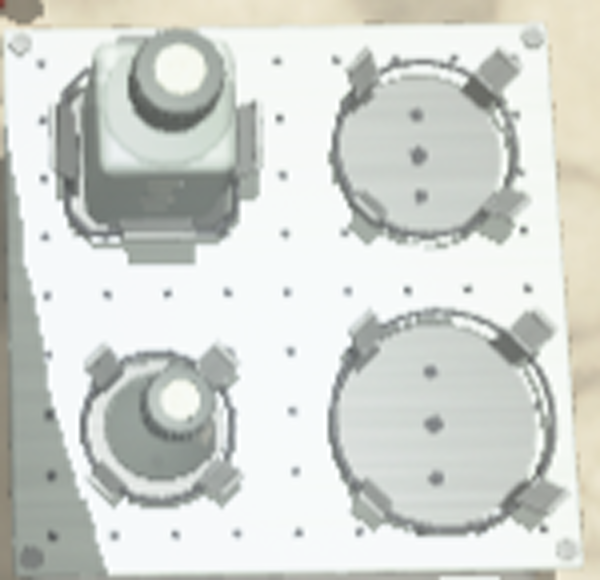

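The bottle is seated square, with its cap at (181,70) against a predicted (182,67). Next is the medium flask.

Request:
{"method": "apply_moves", "body": {"targets": [{"linear": [0.0004,0,0.02],"twist": 0,"jaw": 0},{"linear": [0,0,0.025],"twist": 0,"jaw": 0},{"linear": [0,0,0.02],"twist": 0,"jaw": 0},{"linear": [0,0,0.013],"twist": 0,"jaw": 0},{"linear": [0,0,0.007],"twist": 0,"jaw": 0},{"linear": [0,0,0],"twist": 0,"jaw": 0},{"linear": [0,0,0],"twist": 0,"jaw": 1},{"linear": [0,0,0],"twist": 0,"jaw": 1},{"linear": [0,0,0],"twist": 0,"jaw": 1},{"linear": [0,0,0],"twist": 0,"jaw": 1},{"linear": [0,0,0],"twist": 0,"jaw": 1},{"linear": [0,0,0],"twist": 0,"jaw": 1},{"linear": [0,0,0],"twist": 0,"jaw": 1}]}}

```text
clock: 23.15
eef_pos: [0.6151, 0.1072, 0.1115]
tcp_rot: [[-0.986, -0.169, -0.0], [-0.169, 0.986, 0.0], [0.0, 0.0, -1.0]]
wrist_force: [-0.4, -0.3, 0.1]
gripper_width: 0.0373
grip_force: 25.0
```

Request:
{"method": "apply_moves", "body": {"targets": [{"linear": [0,0,-0.02],"twist": 0,"jaw": 1},{"linear": [0,0,-0.04],"twist": 0,"jaw": 1},{"linear": [0,0,-0.045],"twist": 0,"jaw": 1},{"linear": [0,0,-0.045],"twist": 0,"jaw": 1},{"linear": [0,0,-0.045],"twist": 0,"jaw": 1},{"linear": [0,0,-0.045],"twist": 0,"jaw": 1},{"linear": [0,0,-0.02],"twist": 0,"jaw": 1},{"linear": [0.0019,-0.0145,0],"twist": 0,"jaw": 1},{"linear": [0.00375,-0.029,0],"twist": 0,"jaw": 1},{"linear": [0.00375,-0.029,0],"twist": 0,"jaw": 1},{"linear": [0.00375,-0.029,0],"twist": 0,"jaw": 1},{"linear": [0.00375,-0.029,0],"twist": 0,"jaw": 1},{"linear": [0.00375,-0.029,0],"twist": 0,"jaw": 1},{"linear": [0.00375,-0.029,0],"twist": 0,"jaw": 1},{"linear": [0.00375,-0.029,0],"twist": 0,"jaw": 1},{"linear": [0.00375,-0.029,0],"twist": 0,"jaw": 1},{"linear": [0.00375,-0.029,0],"twist": 0,"jaw": 1},{"linear": [0.00375,-0.029,0],"twist": 0,"jaw": 1},{"linear": [0.0019,-0.0145,0],"twist": 0,"jaw": 1},{"linear": [0,0,0],"twist": 0,"jaw": 1}]}}

```text
clock: 25.65
eef_pos: [0.6276, -0.2156, 0.3704]
tcp_rot: [[-0.986, -0.167, -0.002], [-0.167, 0.986, 0.0], [0.002, 0.0, -1.0]]
wrist_force: [-0.6, -0.5, -1.2]
gripper_width: 0.0377
grip_force: 25.0
```

Request:
{"method": "apply_moves", "body": {"targets": [{"linear": [0,0,0.02],"twist": 0,"jaw": 1},{"linear": [0,0,0.03],"twist": 0,"jaw": 1},{"linear": [0,0,0.03],"twist": 0,"jaw": 1},{"linear": [0,0,0.02],"twist": 0,"jaw": 1},{"linear": [0,0,0],"twist": 0,"jaw": 1},{"linear": [0,0,0],"twist": 0,"jaw": 1}]}}

```text
clock: 26.4
eef_pos: [0.6289, -0.2135, 0.2725]
tcp_rot: [[-0.985, -0.17, 0.001], [-0.17, 0.985, 0.0], [-0.001, -0.0, -1.0]]
wrist_force: [-0.0, -0.1, 0.2]
gripper_width: 0.0375
grip_force: 25.0
```

Run:
```python
from h import *
plan([.6282,-.2139,.1928])
```

```text
pos [ 0.6289 -0.2135  0.2725] phi 99.8 tooldelta [ 0.0008 -0.0003  0.0797] twist 0 z [ 0.0012  0.0001 -1.    ] F [-0.036  -0.1248  0.167 ] w 0.03745879452392158 grip 24.999891221523285 t 26.4
```

Request:
{"method": "apply_moves", "body": {"targets": [{"linear": [0.0005,-0.0002,0.015],"twist": 0,"jaw": 1},{"linear": [0,0,0.015],"twist": 0,"jaw": 1},{"linear": [0,0,0.012],"twist": 0,"jaw": 1},{"linear": [0,0,0.01],"twist": 0,"jaw": 1},{"linear": [0,0,0.01],"twist": 0,"jaw": 1},{"linear": [0,0,0.008],"twist": 0,"jaw": 1},{"linear": [0,0,0.004],"twist": 0,"jaw": 1},{"linear": [0,0,0.003],"twist": 0,"jaw": 1},{"linear": [0,0,0.001],"twist": 0,"jaw": 1},{"linear": [0,0,0.001],"twist": 0,"jaw": 1},{"linear": [0,0,0.0007],"twist": 0,"jaw": 1},{"linear": [0,0,0],"twist": 0,"jaw": 1},{"linear": [0,0,0],"twist": 0,"jaw": 1}]}}

```text
clock: 28.02
eef_pos: [0.6282, -0.2146, 0.1925]
tcp_rot: [[-0.986, -0.169, 0.001], [-0.169, 0.986, -0.0], [-0.001, -0.0, -1.0]]
wrist_force: [-0.7, 0.7, 6.0]
gripper_width: 0.037
grip_force: 25.0
```

Request:
{"method": "apply_moves", "body": {"targets": [{"linear": [0,0,0],"twist": 0,"jaw": 0.25},{"linear": [0,0,0],"twist": 0,"jaw": 0.25},{"linear": [0,0,0],"twist": 0,"jaw": 0.25},{"linear": [0,0,0],"twist": 0,"jaw": 0.25},{"linear": [0,0,-0.03],"twist": 0,"jaw": 0.25},{"linear": [0,0,-0.06],"twist": 0,"jaw": 0.2},{"linear": [0,0,-0.06],"twist": 0,"jaw": 0},{"linear": [0.0118,0.0334,0],"twist": 0,"jaw": 0},{"linear": [0.0118,0.0334,0],"twist": 0,"jaw": 0},{"linear": [0.0118,0.0334,0],"twist": 0,"jaw": 0},{"linear": [0.0118,0.0334,0],"twist": 0,"jaw": 0},{"linear": [0.0118,0.0334,0],"twist": 0,"jaw": 0},{"linear": [0.0118,0.0334,0],"twist": 0,"jaw": 0},{"linear": [0.0118,0.0334,0],"twist": 0,"jaw": 0},{"linear": [0.0118,0.0334,0],"twist": 0,"jaw": 0},{"linear": [0.0118,0.0334,0],"twist": 0,"jaw": 0},{"linear": [0.0115,0.0334,0],"twist": 0,"jaw": 0},{"linear": [0,0,0.06],"twist": 0,"jaw": 0},{"linear": [0,0,0.05],"twist": 0,"jaw": 0},{"linear": [0,0,0],"twist": 0,"jaw": 0}]}}

```text
clock: 30.52
eef_pos: [0.4531, 0.094, 0.2294]
tcp_rot: [[-0.986, -0.169, -0.006], [-0.169, 0.986, -0.002], [0.006, -0.001, -1.0]]
wrist_force: [1.3, 0.9, 0.6]
gripper_width: 0.0918
grip_force: 0.0
```

Request:
{"method": "apply_moves", "body": {"targets": [{"linear": [0,0,0],"twist": 0,"jaw": 0},{"linear": [0,0,0],"twist": 0,"jaw": 0}]}}

```text
clock: 30.78
eef_pos: [0.4567, 0.0951, 0.2339]
tcp_rot: [[-0.986, -0.169, 0.003], [-0.169, 0.986, 0.001], [-0.004, 0.001, -1.0]]
wrist_force: [0.5, -0.0, -0.2]
gripper_width: 0.0917
grip_force: 0.0
```

Run:
```python
from h import *
plan([.4558,.0949,.142])
a=snap('top','t7.png');b=cv2.resize(a[140:285,335:485],None,fx=4,fy=4,interpolation=cv2.INTER_CUBIC);cv2.imwrite('pics/t7c.png',b[:,:,::-1])
print('seated M cap',(proj('top',[.6282,-.2139,.203])-[335,140])*4+1.5)
```

```text
pos [0.4567 0.0951 0.2339] phi 99.73 tooldelta [ 0.0013 -0.0001  0.0919] twist 0 z [ 0.0034  0.0011 -1.    ] F [ 0.4518 -0.0354 -0.2274] w 0.09173858935677275 grip 0.0 t 30.775
seated M cap [492.9743  72.6454]
```

View pics/t7c.png

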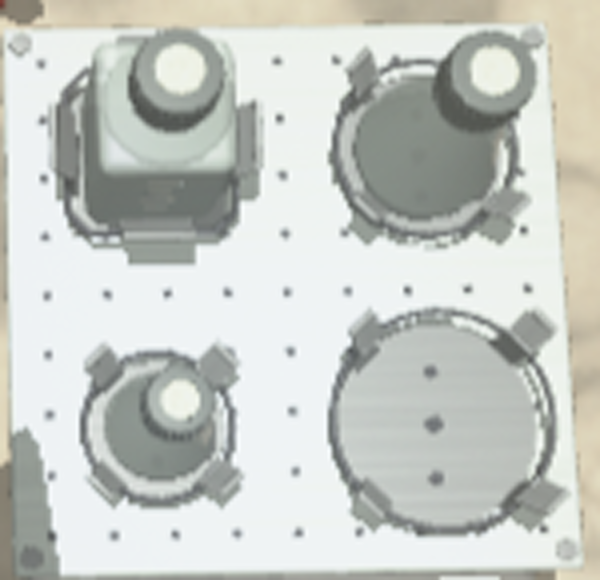

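The medium flask is seated, with its cap at (493,72) as predicted. Last is the large flask.

Request:
{"method": "apply_moves", "body": {"targets": [{"linear": [0.0003,0,0.02],"twist": 0,"jaw": 0},{"linear": [0,0,0.025],"twist": 0,"jaw": 0},{"linear": [0,0,0.025],"twist": 0,"jaw": 0},{"linear": [0,0,0.014],"twist": 0,"jaw": 0},{"linear": [0,0,0.007],"twist": 0,"jaw": 0},{"linear": [0,0,0],"twist": 0,"jaw": 0},{"linear": [0,0,0],"twist": 0,"jaw": 1},{"linear": [0,0,0],"twist": 0,"jaw": 1},{"linear": [0,0,0],"twist": 0,"jaw": 1},{"linear": [0,0,0],"twist": 0,"jaw": 1},{"linear": [0,0,0],"twist": 0,"jaw": 1},{"linear": [0,0,0],"twist": 0,"jaw": 1},{"linear": [0,0,0],"twist": 0,"jaw": 1}], "force": 30}}

```text
clock: 32.45
eef_pos: [0.4551, 0.0947, 0.1408]
tcp_rot: [[-0.986, -0.169, -0.0], [-0.169, 0.986, 0.0], [0.0, 0.0, -1.0]]
wrist_force: [-0.5, 0.3, -0.4]
gripper_width: 0.043
grip_force: 30.0
```

Request:
{"method": "apply_moves", "body": {"targets": [{"linear": [0,0,-0.02],"twist": 0,"jaw": 1},{"linear": [0,0,-0.04],"twist": 0,"jaw": 1},{"linear": [0,0,-0.045],"twist": 0,"jaw": 1},{"linear": [0,0,-0.045],"twist": 0,"jaw": 1},{"linear": [0,0,-0.04],"twist": 0,"jaw": 1},{"linear": [0,0,-0.02],"twist": 0,"jaw": 1},{"linear": [0.0006,-0.0143,0],"twist": 0,"jaw": 1},{"linear": [0.00115,-0.0286,0],"twist": 0,"jaw": 1},{"linear": [0.00115,-0.0286,0],"twist": 0,"jaw": 1},{"linear": [0.00115,-0.0286,0],"twist": 0,"jaw": 1},{"linear": [0.00115,-0.0286,0],"twist": 0,"jaw": 1},{"linear": [0.00115,-0.0286,0],"twist": 0,"jaw": 1},{"linear": [0.00115,-0.0286,0],"twist": 0,"jaw": 1},{"linear": [0.00115,-0.0286,0],"twist": 0,"jaw": 1},{"linear": [0.00115,-0.0286,0],"twist": 0,"jaw": 1},{"linear": [0.00115,-0.0286,0],"twist": 0,"jaw": 1},{"linear": [0.00115,-0.0286,0],"twist": 0,"jaw": 1},{"linear": [0.0006,-0.0143,0],"twist": 0,"jaw": 1},{"linear": [0,0,0],"twist": 0,"jaw": 1},{"linear": [0,0,0],"twist": 0,"jaw": 1}]}}

```text
clock: 34.95
eef_pos: [0.4957, -0.2164, 0.3504]
tcp_rot: [[-0.985, -0.17, -0.001], [-0.17, 0.985, 0.001], [0.0, 0.001, -1.0]]
wrist_force: [1.2, -0.4, -1.3]
gripper_width: 0.0422
grip_force: 30.0
```

Request:
{"method": "apply_moves", "body": {"targets": [{"linear": [0,0,0.02],"twist": 0,"jaw": 1},{"linear": [0,0,0.02],"twist": 0,"jaw": 1},{"linear": [0,0,0],"twist": 0,"jaw": 1},{"linear": [0,0,0],"twist": 0,"jaw": 1}]}}

```text
clock: 35.45
eef_pos: [0.4962, -0.217, 0.3116]
tcp_rot: [[-0.985, -0.17, 0.001], [-0.17, 0.985, -0.0], [-0.001, -0.0, -1.0]]
wrist_force: [-0.2, -0.4, -1.7]
gripper_width: 0.0423
grip_force: 30.0
```

Run:
```python
from h import *
plan([.4963,-.2173,.2223])
```

```text
pos [ 0.4962 -0.217   0.3116] phi 99.79 tooldelta [ 0.     -0.0003  0.0893] twist 0 z [ 0.0009 -0.0001 -1.    ] F [-0.2421 -0.3589 -1.6697] w 0.04228492392086288 grip 29.99974876642227 t 35.45
```

Request:
{"method": "apply_moves", "body": {"targets": [{"linear": [0,-0.0002,0.015],"twist": 0,"jaw": 1},{"linear": [0,0,0.02],"twist": 0,"jaw": 1},{"linear": [0,0,0.015],"twist": 0,"jaw": 1},{"linear": [0,0,0.01],"twist": 0,"jaw": 1},{"linear": [0,0,0.01],"twist": 0,"jaw": 1},{"linear": [0,0,0.008],"twist": 0,"jaw": 1},{"linear": [0,0,0.005],"twist": 0,"jaw": 1},{"linear": [0,0,0.003],"twist": 0,"jaw": 1},{"linear": [0,0,0.001],"twist": 0,"jaw": 1},{"linear": [0,0,0.001],"twist": 0,"jaw": 1},{"linear": [0,0,0.0005],"twist": 0,"jaw": 1},{"linear": [0,0,0],"twist": 0,"jaw": 1},{"linear": [0,0,0],"twist": 0,"jaw": 1}]}}

```text
clock: 37.08
eef_pos: [0.4958, -0.2177, 0.2224]
tcp_rot: [[-0.986, -0.169, 0.0], [-0.169, 0.986, -0.0], [-0.0, -0.0, -1.0]]
wrist_force: [-0.4, -0.2, -0.9]
gripper_width: 0.0426
grip_force: 30.0
```

Request:
{"method": "apply_moves", "body": {"targets": [{"linear": [0,0,0.0007],"twist": 0,"jaw": 1},{"linear": [0,0,0.0003],"twist": 0,"jaw": 1},{"linear": [0,0,0],"twist": 0,"jaw": 1}]}}

```text
clock: 37.45
eef_pos: [0.4961, -0.2177, 0.2218]
tcp_rot: [[-0.986, -0.169, 0.001], [-0.169, 0.986, 0.0], [-0.001, -0.0, -1.0]]
wrist_force: [-0.9, 1.1, 5.0]
gripper_width: 0.0422
grip_force: 30.0
```

Contact at 5 N. Releasing, then retreating up and back toward the left.

Request:
{"method": "apply_moves", "body": {"targets": [{"linear": [0,0,0],"twist": 0,"jaw": 0.2},{"linear": [0,0,0],"twist": 0,"jaw": 0.2},{"linear": [0,0,0],"twist": 0,"jaw": 0.2},{"linear": [0,0,0],"twist": 0,"jaw": 0.2},{"linear": [0,0,-0.02],"twist": 0,"jaw": 0.2},{"linear": [0,0,-0.04],"twist": 0,"jaw": 0.2},{"linear": [0,0,-0.05],"twist": 0,"jaw": 0.2},{"linear": [0,0,-0.03],"twist": 0,"jaw": 0.2},{"linear": [0,0.03,0],"twist": 0,"jaw": 0.2},{"linear": [0,0.04,0],"twist": 0,"jaw": 0.2},{"linear": [0,0.04,0],"twist": 0,"jaw": 0.2},{"linear": [0,0.04,0],"twist": 0,"jaw": 0.2},{"linear": [0,0.04,0],"twist": 0,"jaw": 0.2},{"linear": [0,0.04,0],"twist": 0,"jaw": 0.2},{"linear": [0,0.04,0],"twist": 0,"jaw": 0.2},{"linear": [0,0.04,0],"twist": 0,"jaw": 0.2},{"linear": [0,0.03,0],"twist": 0,"jaw": 0.2},{"linear": [0,0,0],"twist": 0,"jaw": 0.2},{"linear": [0,0,0],"twist": 0,"jaw": 0.2}]}}

```text
clock: 39.83
eef_pos: [0.4384, 0.1166, 0.3613]
tcp_rot: [[-0.986, -0.169, 0.0], [-0.169, 0.986, -0.0], [0.0, -0.0, -1.0]]
wrist_force: [0.8, 0.1, -0.0]
gripper_width: 0.0734
grip_force: 0.0
```

Run:
```python
from h import *
a=snap('top','t8.png');b=cv2.resize(a[140:290,190:490],None,fx=2.6,fy=2.6,interpolation=cv2.INTER_CUBIC)
c=cv2.resize(snap('scene','s8.png')[130:310,190:490],None,fx=2.2,fy=2.2)[:,:780]
o=np.zeros((590,780,3),np.uint8);o[:200]=cv2.resize(b,(780,390))[:200] if 0 else 0
b=cv2.resize(b,(560,280));c=cv2.resize(c,(510,306));o=np.zeros((590,560,3),np.uint8);o[:280]=b;o[284:590,:510]=c
cv2.imwrite('pics/f8.png',o[:,:,::-1])
print('seated L cap',proj('top',[.4963,-.2173,.233]))
for cam in('scene','top'):
  for n in ['dropper_center','dish_center']:
    for r in imaging.regions_of(cam,n)[:1]: print(cam,n,r['confidence'],r['centre'])
```

```text
seated L cap [468.54399821 232.24172766]
scene dropper_center 0.69 [295.8, 212.8]
scene dish_center 0.94 [220.7, 243.2]
top dropper_center 0.71 [355.7, 181.3]
```

View pics/f8.png

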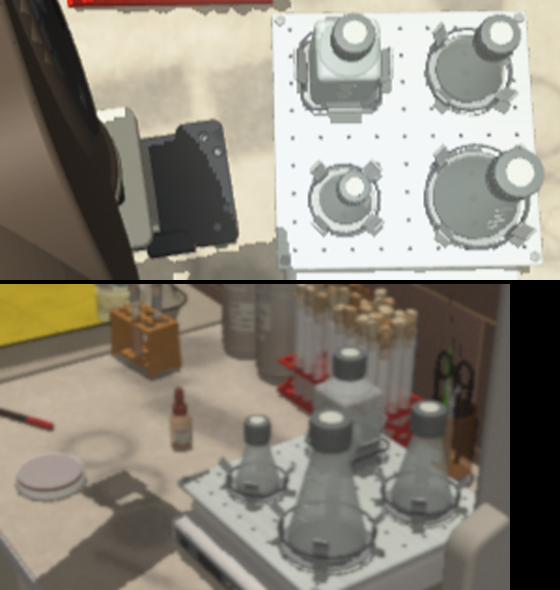

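All four vessels stand upright in their own holders. In the scene view the dropper is still at (296,213), and the dish is at (221,243) against (220.5,241) at the start, which is within the network's error. The arm is clear of everything.

```bash
python3 -c "
from cell import robot
print(robot.finish_job())"
```

```text
the job is handed in; nothing more can be done
None
```

I stood the three conical flasks and the square bottle upright in their own holders, down on the base plates. The dropper bottle and petri dish show no sign of having moved, and I handed the job in at about 40 s of the 128 s allowed.

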